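# Clamp a row of tins in the labelling jig

## Robot

A 6-joint arm with a two-finger parallel gripper is mounted at the origin on the work surface. World frame = base frame: x ahead of the robot, y to its left, z up, the work surface at z = 0. Lengths are in m, angles in degrees, forces in N, time in s.
With the tool pointing down it reaches from about 0.325 to 0.775 m from the base axis. Payload 9.3 kg.
Tool frame: the origin (TCP) lies between the finger pads; the fingertips stand 11 mm ahead of it and the grasp point (between the pads) lies 8 mm behind it; z points along the fingers, y is the direction in which the jaws open and shut (so a half turn about z gives the same grasp; the last joint's range is limited). The gripper opens to 85 mm and grips with 20 to 120 N. Pads are 22 mm wide; open, the fingers measure 114 mm over their backs; the gripper's body (76 mm by 85 mm) begins 54 mm behind the grasp point. The pads swing forward as they close: fully open they stand 13 mm farther back than shut.
Start: joints at [-75.894, 14.817, 1.232, 76.415, 0, 81.257], TCP at [0.214, -0.507, 0.242] pointing down, gripper open.
Joint ranges: [-174.27, 174.27], [-52.1, 104.24], [-59.71, 78.15], [-110.17, 111.67], [-87.03, 83.33], [-180, 180]. Speed limits (degrees/s): [127.2, 127.2, 159.86, 180, 180, 180].

## Interface

Orientations are given as a 3x3 rotation matrix whose columns are the frame's x, y, z axes.
In Python, from bench import observe, camera, hand_in, boxes_of, cut_out gives the robot as it stands. The module is installed in compiled form; this text tells all that it offers.
- The arm moves only by the tool play_rows, never from a script. Its argument "increments" is a list of rows, each a list of 3 entries, a list of its own where there are three numbers: the finger opening in mm, from 0 to 85.4, then the shift along the tool's x, y, z scaled (see below), then the turn, a rotation vector about the tool's x, y, z scaled (see below). In form: [[jaw, [tx, ty, tz], [ax, ay, az]], ...]. A call has 1 to 10 rows; each row shifts and turns the commanded pose from where the row before left it, along the tool's axes as they then stand; what a row does not reach is not made up. The controller multiplies each number of a shift by 25 mm and each number of a turn by 4 degrees. A row lasts 1/8 s, in which the tool goes at most 62.5 mm and 10.7 degrees, less where a joint would pass 70% of its speed; a pose out of reach is approached as far as the arm can. A call with a number of a shift or a turn outside -1 to 1 is refused whole. A call with a gripper value outside its range is refused whole. The fingers move at their own pace and stop on an object; "squeeze" is the grip in N (left out, the last holds). Time passes only in rows, so rows that do not move let the fingers close. It gives the time, the measured TCP pose, the force and the opening at its end, in the units of the state.
- observe(): the state, without advancing time (a new reading comes with each control period).
- camera(name): name is "scene" or "top" or "wrist"; returns a dict with "frame" (420x560x3 uint8, red, green, blue), "range_z" (420x560 float32, m along the optical axis (not along the pixel's ray), 0 where there is no reading), "vfov" (degrees; the focal length in pixels is half the picture's height over the tangent of half this angle, whatever the lens; pixels are square), "cx", "cy" (the principal point, pixels), "dist" ([k1, k2, p1, p2, k3] as OpenCV has them; the pictures are not rectified), "world_to_cam" (4x4, takes a point from world to camera coordinates). Camera axes: x right, y up, looking along -z (the intrinsics and any distortion apply to the point x, -y, -z); pixel columns grow to the right and rows downward; lengths in m; the calibration is good to about 2 mm. A picture is of the moment at which its call begins.
- hand_in(): hands the job in, once; it reports no verdict.
Trained networks look in the newest picture that a camera, given by its name, has taken for a name from the list of things; names that differ only in an ending like _2 or _b are one class to them, and where a whole thing is asked for, a point or a joint stands for the part that bears it (a point fixed in the world has none). Each returns a list of dicts, best first, with "p" (0 to 1); they miss things now and then, are a little off and sometimes report something else, mostly with a low value. They report only what shows in the picture. A call takes as long as a camera call.
- boxes_of(camera, label): "extent" ([centre column, centre row, width, height] in pixels, round what is visible of it).
- cut_out(camera, label): "mask" (420x560 bool, what is visible of it) and "extent" ([centre column, centre row, width, height] in pixels, round what is visible of it).
The state is a dict: "clock": time; "joint_positions": joint angles; "joint_velocities": joint speeds; "effort": joint torques, N m; "eef_pos": TCP position; "orientation": TCP orientation; "contact_force": force on the tool from outside, world axes, zero at the start; "ft_torque": the same for the moment, N m; "finger_gap": opening from 0.0 (shut) to 1.0 (fully open).
Only numpy, scipy, OpenCV 4.12 (cv2) and the standard library are available. Lean on these libraries where they do the work, as an engineer would, in place of code of your own. Each camera call takes 0.05 s, during which the arm holds its last target.

## Task

Clamp the row of three tins in the labelling jig: turn the red clamp knob to free the blue carriage, push the carriage along the lane until the tins are packed tight against each other and the end stop and the sprung orange pad is pressed in about halfway, and keep it pressed while you tighten the knob again, so that it all stays clamped when you let go. Keep the tins upright in the lane, don't crush them, and leave the jar, the carton and the label roll alone.

Things in the scene. Friction and masses are not known exactly. Their poses are not given: they have to be found in the camera images.
- jig: Labelling jig fixed to the bench: grey base plate 140 x 480 mm, 12 mm thick, with two low aluminium rails (top 38 mm above the bench, 81 mm apart) forming a lane along the jig's y axis. Origin: centre of the base's underside; z up. Carriage at the -y end, blue end stop (76 wide, 85 high, firm) at the +y end; its face is at y = 0.153 to 0.185, not measured: feel for it.
- carriage (a joint): Travel of the blue carriage (76 x 70 mm) along the lane, m: 0 at the -y end (its middle at y = -0.190 in the jig's frame), grows towards +y, 0.115 at most. Freed, it slides with about 1.5 N; clamped, it holds 20 N or more. Starts at 0 to 0.025; the row is tight with the pad half pressed somewhere from 0.06 to 0.10.
- carriage_mid (a point): Point inside the carriage on the knob's vertical axis, 62 mm above the bench; axes parallel to the jig's. The carriage is a block 105 mm high with a 40 mm steel collar up to 117 mm under the knob. If it is let go before the knob is tight, the pad's springs push it back.
- pad_face (a point): Centre of the pad's front face, which presses on the nearest tin, 48 mm above the bench; axes parallel to the jig's. At rest it is 65 mm in +y of carriage_mid, pressed halfway 55 mm, fully pressed (solid) 45 mm.
- pad: Orange pad, 66 mm wide, 50 high, 10 thick, rubber-faced, held in front of the carriage by two springs (together 1.5 N per mm, no preload, 20 mm of travel): halfway is 15 N. Shoving the loose tins along already takes up to about 8 N (5 mm of spring); only the tight row against the end stop gives more. Origin and axes as pad_face.
- knob (a joint): Angle of the red clamp knob on the carriage, rad: 0 fully loose, grows when turned clockwise seen from above, hard stop at 1.4 fully tight. Starts tight at 1.15 to 1.35. Below 0.6 the carriage is quite free; the clamp bites from about 0.75, is tight above 1.1 and stays there by itself. Turning takes 0.3 to 0.65 N m.
- knob_grip (a point): Middle of the knob's red bar, 90 mm long (point x), 16 wide (y), 32 high (z up), on the knob's vertical axis over carriage_mid. This point is 145 mm above the bench, the bar's top 161 mm, its underside 129 mm. At joint value 0 the bar lies 0.7 rad anticlockwise (from above) of the jig's x axis and turns with the joint; it rides with the carriage.
- tin_red: Red-labelled food tin, 74 mm diameter, 108 mm high, about 0.3 kg, standing loose in the jig's lane (the order of the three tins and the gaps between them change). Origin: centre of its underside; z up its axis.
- tin_green: Green-labelled food tin, 74 mm diameter, 108 mm high, about 0.3 kg, standing loose in the jig's lane (the order of the three tins and the gaps between them change). Origin: centre of its underside; z up its axis.
- tin_yellow: Yellow-labelled food tin, 74 mm diameter, 108 mm high, about 0.3 kg, standing loose in the jig's lane (the order of the three tins and the gaps between them change). Origin: centre of its underside; z up its axis.
- jar: Amber glass jar, 68 mm diameter, 120 mm high, standing on the bench; bystander. Origin: centre of its underside.
- food_carton: Brown carton 70 x 150 x 50 mm lying on the bench; bystander. Origin: centre of its underside.
- label_roll: Paper label roll, 90 mm diameter, 50 mm high, standing on the bench; bystander. Origin: centre of its underside.

How it is judged:
By the outcome, as a careful person would: the job done as asked, in the order asked, and still so for the second after the job is handed in, with the robot touching nothing.
It also fails if it takes over 48 s, if anything falls off the work surface, if the arm or the gripper's body presses on something with over 40 N, if the wrist force passes 120 N, or if a joint passes its speed limit or range.

## Working session

There is one attempt and no reset: what is moved stays moved. The work goes in short steps, Python scripts to look and compute and a tool call to move; the robot and the scene stay as the last step left them, time stands still between calls to the robot, and variables do not carry over. Pictures are saved under pics/ and viewed, and the job is handed in when it is done.

Besides the shell and the picture viewer there is one more tool, called as name(argument=value, ...) on one line, values as JSON. play_rows: Moves the arm, as the interface text tells. Its arguments: {"type":"object","properties":{"increments":{"type":"array"},"squeeze":{"type":"number"}},"required":["increments"]}

```bash
mkdir -p pics; cat > h.py <<'E'
import numpy as np, cv2
from bench import *
def snap(n,fn):
    c=camera(n); cv2.imwrite('pics/'+fn,c['frame'][:,:,::-1]); return c
def K(c):
    h=c['frame'].shape[0]; f=h/2/np.tan(np.radians(c['vfov'])/2)
    return np.array([[f,0,c['cx']],[0,f,c['cy']],[0,0,1.]])
def pts(c,uv):
    uv=np.asarray(uv,float).reshape(-1,2)
    n=cv2.undistortPoints(uv.reshape(-1,1,2),K(c),np.array(c['dist'],float)).reshape(-1,2)
    z=c['range_z'][np.clip(uv[:,1].round().astype(int),0,419),np.clip(uv[:,0].round().astype(int),0,559)]
    pc=np.c_[n[:,0]*z,-n[:,1]*z,-z]
    M=np.linalg.inv(np.array(c['world_to_cam']))
    P=pc@M[:3,:3].T+M[:3,3]
    P[z==0]=np.nan
    return P
def maskpts(c,m):
    v,u=np.nonzero(m); return pts(c,np.c_[u,v])
def proj(c,P):
    P=np.asarray(P,float).reshape(-1,3); M=np.array(c['world_to_cam'])
    pc=P@M[:3,:3].T+M[:3,3]; pc=pc*[1,-1,-1]
    return cv2.projectPoints(pc,np.zeros(3),np.zeros(3),K(c),np.array(c['dist'],float))[0].reshape(-1,2)
E
python3 - <<'E'
from h import *
s=observe()
for k,v in s.items(): print(k,np.round(v,4).tolist())
for n in ['scene','top','wrist']:
    c=snap(n,n+'0.png'); print(n,c['vfov'],np.round(c['world_to_cam'],3).tolist())
    for l in ['jig','carriage','knob','pad','tin_red','tin_green','tin_yellow','jar','food_carton','label_roll']:
        r=cut_out(n,l)
        for d in r[:2]:
            P=maskpts(c,d['mask']); P=P[~np.isnan(P[:,0])]
            print(l,round(d['p'],2),np.round(d['extent']).tolist(),len(P),np.round(np.median(P,0),3) if len(P) else '',np.round(np.percentile(P,[2,98],axis=0),3).tolist() if len(P) else '')
E
```

```text
clock 0.0
joint_positions [-75.8939, 14.8508, 1.1903, 76.4145, -0.0002, 81.2585]
joint_velocities [0.033, 0.0584, -0.0169, 0.0163, -0.0379, -0.0024]
effort [0.0004, -55.5642, 34.4531, 0.0138, -0.0001, 0.0]
eef_pos [0.2135, -0.5066, 0.2417]
orientation [[0.9215, 0.3883, -0.0003], [0.3883, -0.9215, 0.0013], [0.0002, -0.0013, -1.0]]
contact_force [-0.3551, 0.6654, 0.4275]
ft_torque [0.0214, 0.0562, 0.041]
finger_gap 1.0003
scene 43.30937631374972 [[0.37, 0.929, -0.009, -0.23], [-0.599, 0.245, 0.763, 0.272], [0.711, -0.277, 0.647, -1.98], [0.0, 0.0, 0.0, 1.0]]
jig 0.69 [263.0, 226.0, 146.0, 104.0] 4361 [ 0.57  -0.085  0.028] [[0.448, -0.211, 0.001], [0.641, 0.239, 0.158]]
carriage 0.7 [225.0, 231.0, 38.0, 56.0] 1243 [ 0.583 -0.142  0.075] [[0.527, -0.178, 0.024], [0.611, -0.076, 0.161]]
knob 0.62 [222.0, 215.0, 12.0, 30.0] 210 [ 0.575 -0.142  0.157] [[0.386, -0.152, 0.0], [0.614, -0.102, 0.163]]
pad 0.77 [239.0, 231.0, 16.0, 23.0] 189 [ 0.566 -0.082  0.059] [[0.525, -0.097, 0.028], [0.581, -0.068, 0.074]]
tin_red 0.83 [295.0, 195.0, 25.0, 39.0] 723 [0.499 0.114 0.098] [[0.45, 0.089, 0.02
[... 1999 characters left out ...]
0.9 [268.0, 254.0, 31.0, 31.0] 811 [0.496 0.046 0.12 ] [[0.463, 0.012, 0.014], [0.53, 0.081, 0.124]]
tin_yellow 0.39 [339.0, 216.0, 6.0, 36.0] 343 [ 0.563 -0.135  0.16 ] [[0.521, -0.151, 0.121], [0.607, -0.125, 0.165]]
jar 0.97 [232.0, 160.0, 31.0, 35.0] 828 [0.744 0.117 0.116] [[0.727, 0.088, 0.0], [0.786, 0.149, 0.123]]
food_carton 0.67 [430.0, 183.0, 65.0, 38.0] 1867 [ 0.651 -0.403  0.049] [[0.607, -0.485, -0.001], [0.705, -0.332, 0.053]]
label_roll 0.66 [117.0, 240.0, 43.0, 38.0] 1100 [0.566 0.437 0.049] [[0.524, 0.398, 0.002], [0.608, 0.481, 0.054]]
wrist 64.23532370695273 [[0.388, -0.922, 0.001, -0.55], [0.889, 0.374, -0.266, 0.034], [0.245, 0.104, 0.964, -0.379], [0.0, 0.0, 0.0, 1.0]]
```

```bash
python3 - <<'E'
from h import *
a=cv2.imread('pics/top0.png')[120:320,150:490]; cv2.imwrite('pics/t0c.png',cv2.resize(a,None,fx=2.3,fy=2.3))
a=cv2.imread('pics/scene0.png')[130:330,170:430]; cv2.imwrite('pics/s0c.png',cv2.resize(a,None,fx=2.9,fy=2.9))
E
```

```text
(no output)
```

View pics/t0c.png

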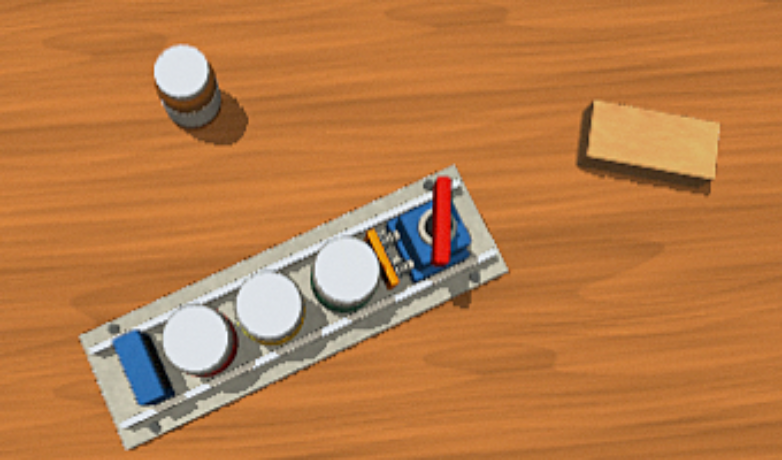

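View pics/s0c.png

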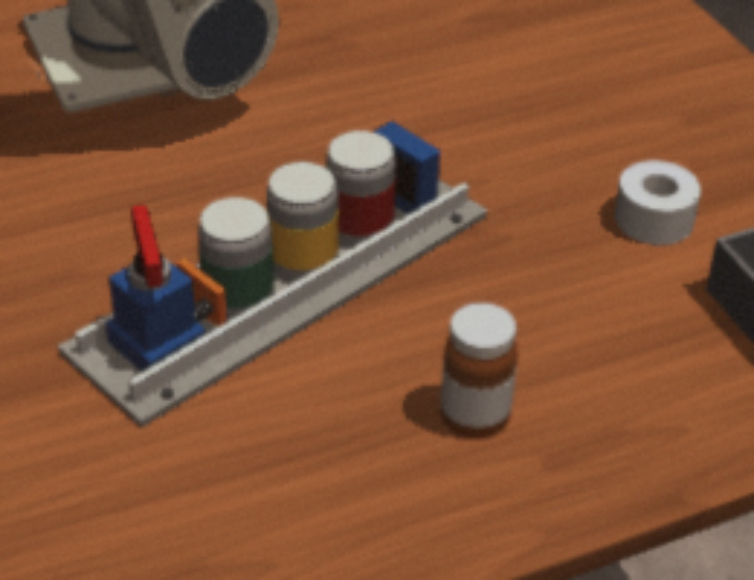

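The top view shows the jig running from the end stop (lower left, near 140,370) to the carriage and red knob (upper right, 442,220). The tins stand apart, in the order green, yellow, red from the pad. The jar and carton are clear of the lane. Next I measure the jig axis and the knob.

```bash
cat > meas.py <<'E'
from h import *
def circ(P):
    A=np.c_[2*P[:,:2],np.ones(len(P))]; b=(P[:,:2]**2).sum(1); x=np.linalg.lstsq(A,b,rcond=None)[0]; return x[:2],np.sqrt(x[2]+x[:2]@x[:2])
def world(c):
    v,u=np.mgrid[0:420,0:560]; return pts(c,np.c_[u.ravel(),v.ravel()]).reshape(420,560,3)
def knob(c):
    W=world(c); f=c['frame'].astype(int)
    m=(f[...,0]>120)&(f[...,1]<70)&(f[...,2]<70)&(W[...,2]>0.145)
    P=W[m][:,:2]; P=P[~np.isnan(P[:,0])]
    med=np.median(P,0); P=P[np.linalg.norm(P-med,axis=1)<.07]
    r=cv2.minAreaRect((P*1000).astype(np.float32))
    d=np.linalg.svd(P-P.mean(0),full_matrices=False)[2][0]; d=d*np.sign(d[0])
    return np.array(r[0])/1000,r[1],np.degrees(np.arctan2(d[1],d[0])),len(P),P.mean(0)
E
python3 - <<'E'
from meas import *
for n in ['top','scene']:
    c=camera(n); W=world(c)
    print(n,knob(c)); C=[]
    for l in ['tin_red','tin_yellow','tin_green']:
        r=cut_out(n,l)[0]; P=W[r['mask']]; P=P[~np.isnan(P[:,0])]; P=P[abs(P[:,2]-.12)<.006]
        (x,y),rad=cv2.minEnclosingCircle((P[:,:2]*1000).astype(np.float32)); print(l,x,y,rad,len(P)); C.append([x,y])
    C=np.array(C); d=np.linalg.svd(C-C.mean(0))[2][0]; d*=np.sign(d[1]); print('tin dir yaw',np.degrees(np.arctan2(-d[0],d[1])))
    # rails
    m=(abs(W[...,2]-.038)<.006)
    x=W[...,0];y=W[...,1]; m&=(x>.38)&(x<.7)&(y>-.3)&(y<.3)
    P=W[m][:,:2]
    best=None
    for yaw in np.arange(14,25,.1):
        t=np.radians(yaw); s=P@[np.cos(t),np.sin(t)]
        h=np.histogram(s,bins=np.arange(s.min(),s.max(),.001))[0]; e=(h.astype(float)**2).sum()
        if best is None or e>best[0]: best=(e,yaw,s)
    print('rail yaw',best[1]); h,b=np.histogram(best[2],bins=np.arange(.40,.62,.004)); print([(round(bb,3),hh) for bb,hh in zip(b,h) if hh>15])
    # stop, blue
    t=np.radians(best[1]); f=c['frame'].astype(int)
    mb=(f[...,2]>f[...,0]+50)&(y>.1)&(x<.6)&(W[...,2]>.07)
    Q=W[mb]; ss=Q[:,:2]@[np.cos(t),np.sin(t)]; uu=Q[:,:2]@[-np.sin(t),np.cos(t)]
    if len(Q): print('stop u',np.percentile(uu,[2,50,98]),'s',np.percentile(ss,[2,98]),'z',Q[:,2].max())
    print('tins u',C@[-np.sin(t),np.cos(t)],'s',C@[np.cos(t),np.sin(t)])
    k=knob(c)[0]; print('knob u',k@[-np.sin(t),np.cos(t)],'s',k@[np.cos(t),np.sin(t)])
E
```

```text
top (array([ 0.5636485, -0.1363629]), (14.317360877990723, 87.0761489868164), np.float64(-7.817293443299902), 242, array([ 0.56149611, -0.13641802]))
tin_red 758.6647338867188 121.41357421875 29.74269676208496 419
tin_yellow 499.03857421875 45.95489501953125 34.68413543701172 632
tin_green 528.2100830078125 -36.68927764892578 34.36232376098633 627
tin dir yaw -64.011125727667
rail yaw 19.899999999999977
[(np.float64(0.436), np.int64(280)), (np.float64(0.44), np.int64(279)), (np.float64(0.444), np.int64(43)), (np.float64(0.448), np.int64(43)), (np.float64(0.452), np.int64(22)), (np.float64(0.524), np.int64(136)), (np.float64(0.528), np.int64(206)), (np.float64(0.532), np.int64(103))]
stop u [0.00945303 0.02338791 0.03739695] s [0.44804631 0.52006403] z 0.10387446640631792
tins u [-144.07021859 -126.65168327 -214.29040263] s [754.69013944 484.88215275 484.1813898 ]
knob u -0.3200748380377601 s 0.4835768484869003
scene (array([ 0.5688833 , -0.13824211]), (15.241410255432129, 85.49195861816406), np.float64(-7.999801253707833), 110, array([ 0.56840402, -0.13884645]))
tin_red 473.276489257
[... 162 characters left out ...]
6.205135345458984 277
tin dir yaw 19.676760291829925
rail yaw 19.899999999999977
[(np.float64(0.496), np.int64(17)), (np.float64(0.5), np.int64(17)), (np.float64(0.504), np.int64(24)), (np.float64(0.508), np.int64(36)), (np.float64(0.512), np.int64(53)), (np.float64(0.516), np.int64(74)), (np.float64(0.52), np.int64(104)), (np.float64(0.524), np.int64(80)), (np.float64(0.528), np.int64(133)), (np.float64(0.532), np.int64(163)), (np.float64(0.536), np.int64(35))]
stop u [0.00908244 0.42981712 0.55098356] s [-0.59285066  0.52063529] z 0.17616650090747554
tins u [ -45.50575487 -129.41752829 -215.58919065] s [486.85849341 485.70924992 486.18856802]
knob u -0.3236236578635442 s 0.4878594257462872
```

play_rows(increments=[[40,[0,0,0],[0,0,-1]],[40,[0,0,0],[0,0,-1]],[40,[0,0,0],[0,0,-1]],[40,[0,0,0],[0,0,-1]],[40,[0,0,0],[0,0,-1]],[40,[0,0,0],[0,0,-1]],[40,[0,0,0],[0,0,-1]],[40,[0,0,0],[0,0,-1]],[40,[0,0,0],[0,0,-1]],[40,[0,0,0],[0,0,-1]]])

```text
clock: 3.3
eef_pos: [0.2135, -0.5068, 0.2423]
orientation: [[0.454, 0.891, -0.0], [0.891, -0.454, 0.0], [0.0, -0.0, -1.0]]
contact_force: [-0.9, -0.1, -0.1]
finger_gap: 0.47
```

play_rows(increments=[[40,[0,0,0],[0,0,-1]],[40,[0,0,0],[0,0,-1]],[40,[0,0,0],[0,0,-1]],[40,[0,0,0],[0,0,-1]],[40,[0,0,0],[0,0,-1]],[40,[0,0,0],[0,0,-1]],[40,[0,0,0],[0,0,-1]],[40,[0,0,0],[0,0,-1]],[40,[0,0,0],[0,0,-1]],[40,[0,0,0],[0,0,-1]]])

```text
clock: 4.55
eef_pos: [0.2135, -0.5068, 0.2423]
orientation: [[-0.225, 0.974, -0.0], [0.974, 0.225, 0.0], [0.0, -0.0, -1.0]]
contact_force: [0.4, -0.1, 0.4]
finger_gap: 0.464
```

play_rows(increments=[[40,[0,0,0],[0,0,-1]],[40,[0,0,0],[0,0,-1]],[40,[0,0,0],[0,0,-1]],[40,[0,0,0],[0,0,-1]],[40,[0,0,0],[0,0,-1]],[40,[0,0,0],[0,0,-1]],[40,[0,0,0],[0,0,-1]],[40,[0,0,0],[0,0,-1]],[40,[0,0,0],[0,0,-1]],[40,[0,0,0],[0,0,-1]]])

```text
clock: 5.8
eef_pos: [0.2135, -0.5068, 0.2423]
orientation: [[-0.798, 0.602, -0.0], [0.602, 0.798, 0.0], [0.0, 0.0, -1.0]]
contact_force: [0.1, -0.0, 0.5]
finger_gap: 0.463
```

play_rows(increments=[[40,[0,0,0],[0,0,-1]],[40,[0,0,0],[0,0,-1]],[40,[0,0,0],[0,0,-1]],[40,[0,0,0],[0,0,-1]],[40,[0,0,0],[0,0,-1]],[40,[0,0,0],[0,0,-1]],[40,[0,0,0],[0,0,-1]],[40,[0,0,0],[0,0,-0.3]]])

```text
clock: 6.8
eef_pos: [0.2136, -0.5068, 0.2423]
orientation: [[-0.99, 0.138, 0.0], [0.138, 0.99, -0.0], [-0.0, -0.0, -1.0]]
contact_force: [0.6, -0.0, 1.0]
finger_gap: 0.465
```

play_rows(increments=[[40,[-0.7,0.976,0.07],[0,0,0]],[40,[-0.7,0.976,0.07],[0,0,0]],[40,[-0.7,0.976,0.07],[0,0,0]],[40,[-0.7,0.976,0.07],[0,0,0]],[40,[-0.7,0.976,0.07],[0,0,0]],[40,[-0.7,0.976,0.07],[0,0,0]],[40,[-0.7,0.976,0.07],[0,0,0]],[40,[-0.7,0.976,0.07],[0,0,0]],[40,[-0.7,0.976,0.07],[0,0,0]],[40,[-0.7,0.976,0.07],[0,0,0]]])

```text
clock: 8.05
eef_pos: [0.4213, -0.2886, 0.2248]
orientation: [[-0.99, 0.139, 0.0], [0.139, 0.99, -0.0], [-0.0, -0.0, -1.0]]
contact_force: [0.3, -0.8, -0.3]
finger_gap: 0.467
```

play_rows(increments=[[40,[-0.7,0.976,0.07],[0,0,0]],[40,[-0.7,0.976,0.07],[0,0,0]],[40,[-0.7,0.976,0.07],[0,0,0]],[40,[-0.7,0.976,0.07],[0,0,0]],[40,[-0.7,0.976,0.07],[0,0,0]],[40,[-0.7,0.976,0.07],[0,0,0]],[40,[-0.7,0.976,0.07],[0,0,0]],[40,[0,0,0],[0,0,0]]])

```text
clock: 9.05
eef_pos: [0.5664, -0.1359, 0.2121]
orientation: [[-0.991, 0.137, -0.0], [0.137, 0.991, 0.0], [0.0, 0.0, -1.0]]
contact_force: [-0.7, -0.0, 0.0]
finger_gap: 0.467
```

```bash
python3 - <<'E'
from meas import *
s=observe(); print(s['clock'],np.round(s['eef_pos'],4),np.round(s['orientation'],3).tolist(),np.round(s['joint_positions'],1))
c=snap('wrist','w1.png'); print(knob(c))
E
```

```text
9.05 [ 0.5664 -0.1359  0.2121] [[-0.991, 0.137, -0.0], [0.137, 0.991, 0.0], [0.0, 0.0, -1.0]] [-21.7  18.6   2.2  73.6   0.  -13.9]
(array([ 0.56483447, -0.13752528]), (15.425098419189453, 88.16563415527344), np.float64(-8.193665776407297), 3482, array([ 0.56243413, -0.13726587]))
```

View pics/w1.png

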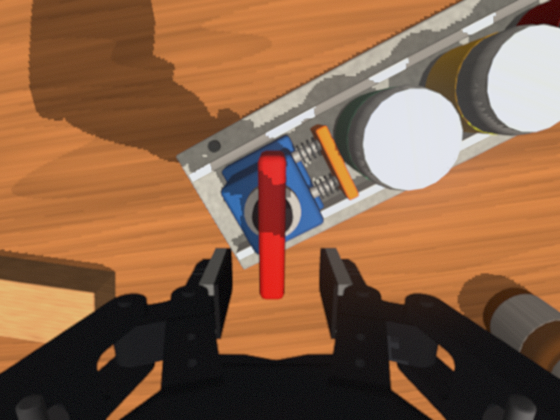

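The wrist picture shows the red bar running (272,155)–(272,297), centred between the fingers (at 225 and 325), with the springs and pad clear of it. I correct by about 2 mm, go down and grip.

play_rows(increments=[[40,[0.055,-0.07,0.7],[0,0,0]],[40,[0,0,0.7],[0,0,0]],[40,[0,0,0.7],[0,0,0]],[40,[0,0,0.7],[0,0,0]],[40,[0,0,0],[0,0,0]]])

```text
clock: 9.72
eef_pos: [0.5628, -0.1393, 0.1417]
orientation: [[-0.99, 0.14, -0.002], [0.14, 0.99, 0.001], [0.002, 0.0, -1.0]]
contact_force: [-0.2, 0.1, 1.0]
finger_gap: 0.469
```

play_rows(increments=[[10,[0,0,0],[0,0,0]],[10,[0,0,0],[0,0,0]],[10,[0,0,0],[0,0,0]],[10,[0,0,0],[0,0,0]],[10,[0,0,0],[0,0,0]]], squeeze=100)

```text
clock: 10.35
eef_pos: [0.5644, -0.1382, 0.1438]
orientation: [[-0.99, 0.138, 0.002], [0.138, 0.99, 0.001], [-0.002, 0.001, -1.0]]
contact_force: [-0.2, 5.2, 4.9]
finger_gap: 0.174
```

```bash
python3 - <<'E'
from meas import *
s=observe(); print(s['clock'],np.round(s['eef_pos'],4),np.round(s['contact_force'],2),np.round(s['ft_torque'],2),s['finger_gap'])
c=snap('scene','s1.png')
a=c['frame'][130:330,170:370,::-1]; cv2.imwrite('pics/s1c.png',cv2.resize(a,None,fx=3,fy=3))
E
```

```text
10.35 [ 0.5644 -0.1382  0.1438] [-0.17  5.15  4.89] [ 0.93  0.13 -0.13] 0.17391773107542816
```

View pics/s1c.png

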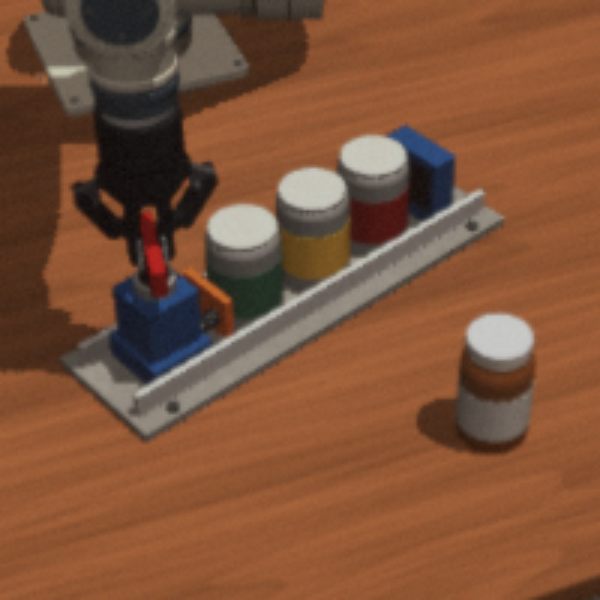

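play_rows(increments=[[10,[0,0,0],[0,0,-0.8]],[10,[0,0,0],[0,0,-0.8]],[10,[0,0,0],[0,0,-0.8]],[10,[0,0,0],[0,0,-0.8]],[10,[0,0,0],[0,0,-0.8]]])

```text
clock: 11.02
eef_pos: [0.5644, -0.1384, 0.1438]
orientation: [[-0.99, -0.142, 0.002], [-0.142, 0.99, 0.0], [-0.002, -0.0, -1.0]]
contact_force: [0.5, 4.3, 4.2]
finger_gap: 0.17
```

```bash
python3 - <<'E'
from meas import *
s=observe(); print(s['clock'],np.round(s['eef_pos'],4),np.round(s['contact_force'],2),np.round(s['ft_torque'],2),s['finger_gap'],np.round(s['orientation'],3).tolist())
c=snap('wrist','w2.png')
E
```

```text
11.025 [ 0.5644 -0.1384  0.1438] [0.53 4.25 4.21] [ 0.73  0.08 -0.3 ] 0.16952009205613947 [[-0.99, -0.142, 0.002], [-0.142, 0.99, 0.0], [-0.002, -0.0, -1.0]]
```

View pics/w2.png

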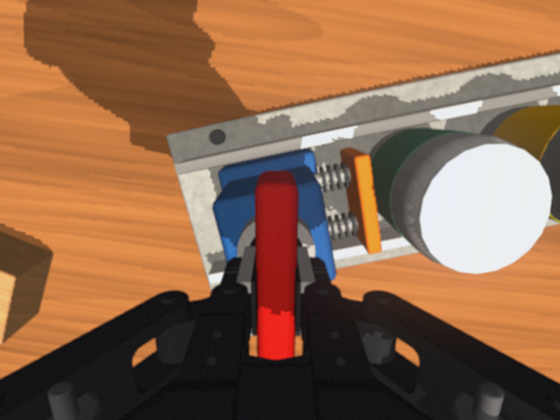

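The bar (275,170)–(275,355) has turned with the tool and is still aligned between the fingers. I continue loosening to about 0.3 rad.

play_rows(increments=[[10,[0,0,0],[0,0,-0.95]],[10,[0,0,0],[0,0,-0.95]],[10,[0,0,0],[0,0,-0.95]],[10,[0,0,0],[0,0,-0.95]],[10,[0,0,0],[0,0,-0.95]],[10,[0,0,0],[0,0,-0.95]],[10,[0,0,0],[0,0,-0.95]],[10,[0,0,0],[0,0,-0.95]],[10,[0,0,0],[0,0,-0.95]],[10,[0,0,0],[0,0,0]]])

```text
clock: 12.32
eef_pos: [0.5647, -0.1391, 0.1438]
orientation: [[-0.741, -0.672, 0.002], [-0.672, 0.741, -0.001], [-0.001, -0.002, -1.0]]
contact_force: [1.1, 1.1, 6.1]
finger_gap: 0.168
```

```bash
python3 - <<'E'
from meas import *
s=observe(); print(s['clock'],np.round(s['eef_pos'],4),np.round(s['contact_force'],2),np.round(s['ft_torque'],2),s['finger_gap'],np.round(s['orientation'],3).tolist(),np.round(s['joint_positions'],1))
R=s['orientation']; 
t=np.radians(19.8); u=np.array([-np.sin(t),np.cos(t),0]); x=np.array([np.cos(t),np.sin(t),0])
R=np.array(R); print('u,x in tool',R.T@u,R.T@x,'q',.7-(np.arctan2(-R[1,0],-R[0,0])-t))
c=snap('wrist','w3.png')
E
```

```text
12.325 [ 0.5647 -0.1391  0.1438] [1.13 1.06 6.11] [ 0.14 -0.21  0.2 ] 0.16780331430221354 [[-0.741, -0.672, 0.002], [-0.672, 0.741, -0.001], [-0.001, -0.002, -1.0]] [-22.1  20.3  -5.4  64.1  -0.  -64.3]
u,x in tool [-0.38112896  0.92452004 -0.00184749] [-0.92452126 -0.38112561  0.00192442] q 0.30898264776090933
```

View pics/w3.png

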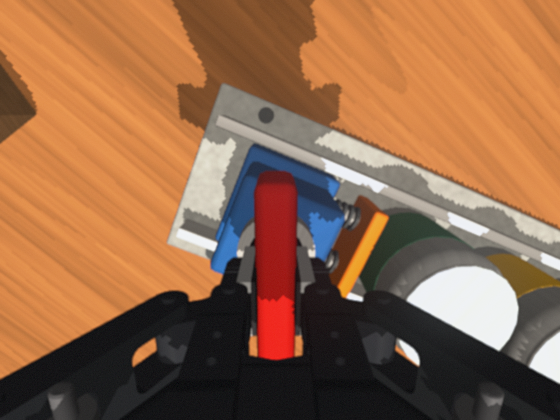

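The knob is at about 0.31 rad, so the carriage is free. I push along +y (tool direction −0.381, 0.925) gently.

play_rows(increments=[[10,[-0.076,0.185,0],[0,0,0]],[10,[-0.076,0.185,0],[0,0,0]],[10,[-0.076,0.185,0],[0,0,0]],[10,[-0.076,0.185,0],[0,0,0]],[10,[-0.076,0.185,0],[0,0,0]],[10,[-0.076,0.185,0],[0,0,0]],[10,[-0.076,0.185,0],[0,0,0]],[10,[-0.076,0.185,0],[0,0,0]]])

```text
clock: 13.38
eef_pos: [0.5515, -0.1025, 0.1438]
orientation: [[-0.742, -0.671, 0.003], [-0.671, 0.742, -0.003], [-0.0, -0.004, -1.0]]
contact_force: [1.9, -6.0, 6.2]
finger_gap: 0.169
```

```bash
cat > st.py <<'E'
from meas import *
def st():
    s=observe(); t=np.radians(19.8); u=np.array([-np.sin(t),np.cos(t),0]); x=np.array([np.cos(t),np.sin(t),0])
    R=np.array(s['orientation']); f=np.array(s['contact_force']); p=np.array(s['eef_pos'])
    print('t',s['clock'],'p',np.round(p,4),'u',round(p@u,4),'s',round(p@x,4),'F',np.round(f,1),'Fu',round(f@u,1),'Fx',round(f@x,1),'T',np.round(s['ft_torque'],2),'gap',round(s['finger_gap'],3),'q',round(.7-(np.arctan2(-R[1,0],-R[0,0])-t),3),'u_tool',np.round(R.T@u,3),'j',np.round(s['joint_positions'],0))
E
python3 - <<'E'
from st import *
st()
c=snap('wrist','w4.png'); c2=snap('scene','s4.png')
a=c2['frame'][130:330,170:370,::-1]; b=cv2.resize(a,None,fx=2.1,fy=2.1); cv2.imwrite('pics/c4.png',np.hstack([cv2.resize(c['frame'][:,:,::-1],(380,420)),b])[:, :800])
E
```

```text
t 13.375 p [ 0.5515 -0.1025  0.1438] u -0.2832 s 0.4841 F [ 1.9 -6.   6.2] Fu -6.3 Fx -0.2 T [-1.17 -0.51  0.24] gap 0.169 q 0.31 u_tool [-0.38   0.925 -0.004] j [-19.  18.  -8.  63.  -0. -61.]
```

View pics/c4.png

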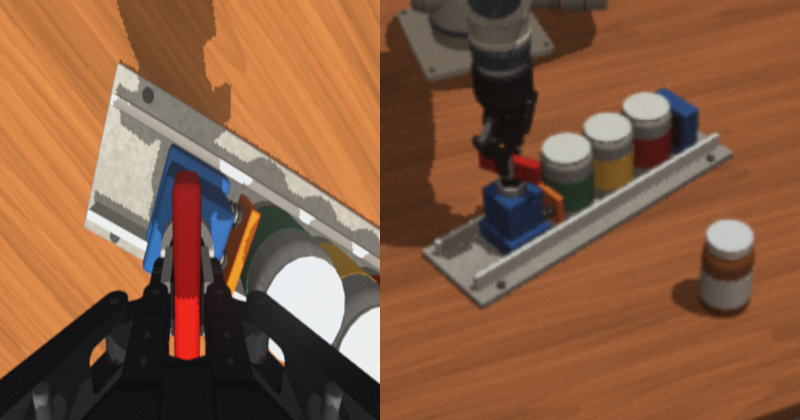

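The tins are sliding together upright, with about 6–7 N of shove. I go on in small steps and watch the force.

play_rows(increments=[[10,[-0.038,0.093,0],[0,0,0]],[10,[-0.038,0.093,0],[0,0,0]]])

```text
clock: 13.72
eef_pos: [0.5498, -0.0978, 0.1438]
orientation: [[-0.742, -0.671, 0.003], [-0.671, 0.742, -0.003], [-0.0, -0.004, -1.0]]
contact_force: [3.1, -5.4, 5.9]
finger_gap: 0.172
```

play_rows(increments=[[10,[-0.038,0.093,0],[0,0,0]]])

```text
clock: 13.85
eef_pos: [0.5489, -0.0954, 0.1438]
orientation: [[-0.742, -0.671, 0.003], [-0.671, 0.742, -0.003], [-0.0, -0.004, -1.0]]
contact_force: [2.1, -5.1, 5.6]
finger_gap: 0.167
```

play_rows(increments=[[10,[-0.038,0.093,0],[0,0,0]]])

```text
clock: 13.98
eef_pos: [0.5482, -0.0932, 0.1438]
orientation: [[-0.742, -0.671, 0.003], [-0.671, 0.742, -0.003], [-0.0, -0.005, -1.0]]
contact_force: [3.4, -8.2, 4.6]
finger_gap: 0.174
```

```bash
python3 - <<'E'
from st import *
st()
E
```

```text
t 13.975 p [ 0.5482 -0.0932  0.1438] u -0.2734 s 0.4842 F [ 3.4 -8.2  4.6] Fu -8.8 Fx 0.4 T [-1.55 -0.62  0.23] gap 0.174 q 0.31 u_tool [-0.38   0.925 -0.004] j [-18.  18.  -9.  63.  -0. -60.]
```

play_rows(increments=[[10,[-0.03,0.074,0],[0,0,0]],[10,[0,0,0],[0,0,0]]])

```text
clock: 14.22
eef_pos: [0.5476, -0.0916, 0.1438]
orientation: [[-0.742, -0.671, 0.003], [-0.671, 0.742, -0.004], [0.0, -0.005, -1.0]]
contact_force: [3.3, -8.3, 5.5]
finger_gap: 0.168
```

play_rows(increments=[[10,[-0.03,0.074,0],[0,0,0]],[10,[0,0,0],[0,0,0]]])

```text
clock: 14.48
eef_pos: [0.5471, -0.0902, 0.1438]
orientation: [[-0.742, -0.671, 0.004], [-0.671, 0.742, -0.005], [0.0, -0.006, -1.0]]
contact_force: [3.9, -10.9, 4.3]
finger_gap: 0.169
```

```bash
python3 - <<'E'
from st import *
st()
c=snap('wrist','w5.png'); c2=snap('top','t5.png')
cv2.imwrite('pics/t5c.png',cv2.resize(c2['frame'][160:320,190:380,::-1],None,fx=3.6,fy=3.6))
E
```

```text
t 14.475 p [ 0.5471 -0.0902  0.1438] u -0.2702 s 0.4842 F [  3.9 -10.9   4.3] Fu -11.6 Fx -0.1 T [-1.95 -0.79  0.23] gap 0.169 q 0.311 u_tool [-0.38   0.925 -0.006] j [-18.  18.  -9.  63.  -0. -60.]
```

View pics/t5c.png

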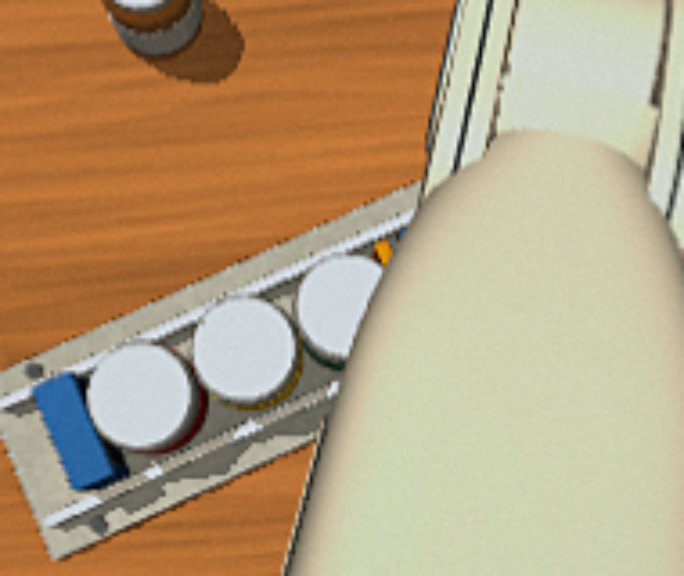

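View pics/w5.png

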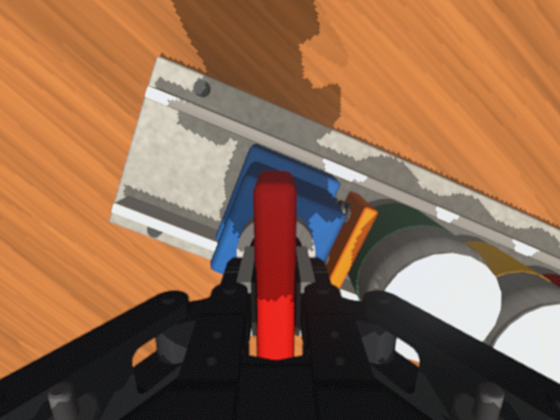

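play_rows(increments=[[10,[-0.03,0.074,0],[0,0,0]],[10,[-0.015,0.037,0],[0,0,0]],[10,[0,0,0],[0,0,0]]])

```text
clock: 14.95
eef_pos: [0.5463, -0.0881, 0.1438]
orientation: [[-0.742, -0.67, 0.004], [-0.67, 0.742, -0.006], [0.001, -0.007, -1.0]]
contact_force: [5.3, -14.0, 3.2]
finger_gap: 0.168
```

```bash
cat > pad.py <<'E'
from st import *
def padu(n):
    c=camera(n); W=world(c); f=c['frame'].astype(int)
    t=np.radians(19.8); u=np.array([-np.sin(t),np.cos(t)]); x=np.array([np.cos(t),np.sin(t)])
    U=W[...,:2]@u; S=W[...,:2]@x
    m=(f[...,0]>170)&(f[...,1]>80)&(f[...,1]<170)&(f[...,2]<70)&(abs(W[...,2]-.073)<.005)&(abs(S-.485)<.045)&(abs(U+.22)<.06)
    print(n,'pad',m.sum(),np.percentile(U[m],[2,10,50,90,98]).round(4) if m.sum() else '', 'z',np.median(W[...,2][m]) if m.sum() else '', 's',np.percentile(S[m],[2,98]).round(3) if m.sum() else '')
    b=(f[...,2]>f[...,0]+40)&(abs(W[...,2]-.105)<.005)&(abs(S-.485)<.045)&(U<-.2)
    print('  block top',b.sum(),np.percentile(U[b],[2,98]).round(4) if b.sum() else '')
    return c
E
python3 - <<'E'
from pad import *
st(); c=padu('wrist'); cv2.imwrite('pics/w6.png',c['frame'][:,:,::-1]); padu('scene')
st()
E
```

```text
t 14.95 p [ 0.5463 -0.0881  0.1438] u -0.268 s 0.4842 F [  5.3 -14.    3.2] Fu -14.9 Fx 0.2 T [-2.59 -0.96  0.27] gap 0.168 q 0.311 u_tool [-0.379  0.925 -0.007] j [-18.  18.  -9.  63.  -0. -60.]
wrist pad 1057 [-0.2224 -0.2219 -0.2185 -0.215  -0.214 ] z 0.07393472935298229 s [0.454 0.507]
  block top 3442 [-0.2972 -0.2397]
scene pad 13 [-0.225  -0.2234 -0.2201 -0.2171 -0.2161] z 0.0727009729266066 s [0.495 0.516]
  block top 77 [-0.298  -0.2437]
t 15.05 p [ 0.5463 -0.0881  0.1438] u -0.268 s 0.4842 F [  5.2 -13.5   2.5] Fu -14.4 Fx 0.3 T [-2.64 -0.93  0.27] gap 0.172 q 0.311 u_tool [-0.379  0.925 -0.007] j [-18.  18.  -9.  63.  -0. -60.]
```

Pad face at u≈−0.2135 and carriage middle at −0.268, so the spacing is about 54.5 mm with 14.5–15 N, which is close to halfway. I push slightly more and turn part of the way back to about 0.62 rad, then check before the clamp bites.

play_rows(increments=[[10,[-0.01,0.026,0],[0,0,0.9]],[10,[0,0,0],[0,0,0.9]],[10,[0,0,0],[0,0,0.9]],[10,[0,0,0],[0,0,0.9]],[10,[0,0,0],[0,0,0.9]],[10,[0,0,0],[0,0,0]]])

```text
clock: 15.8
eef_pos: [0.5461, -0.0876, 0.1438]
orientation: [[-0.914, -0.407, 0.004], [-0.407, 0.914, -0.006], [-0.001, -0.007, -1.0]]
contact_force: [5.9, -14.4, 2.4]
finger_gap: 0.168
```

```bash
python3 - <<'E'
from pad import *
st(); c=padu('wrist'); cv2.imwrite('pics/w7.png',c['frame'][:,:,::-1]); 
st()
E
```

```text
t 15.8 p [ 0.5461 -0.0876  0.1438] u -0.2674 s 0.4841 F [  5.9 -14.4   2.4] Fu -15.5 Fx 0.7 T [-2.7  -0.87 -0.12] gap 0.168 q 0.627 u_tool [-0.073  0.997 -0.007] j [-18.  18. -10.  63.  -0. -42.]
wrist pad 1291 [-0.2224 -0.2218 -0.2184 -0.2149 -0.2138] z 0.07395387644108176 s [0.454 0.515]
  block top 3298 [-0.2961 -0.239 ]
t 15.85 p [ 0.5461 -0.0876  0.1438] u -0.2674 s 0.4841 F [  5.1 -14.2   2.5] Fu -15.1 Fx 0.0 T [-2.65 -0.97 -0.17] gap 0.172 q 0.626 u_tool [-0.074  0.997 -0.007] j [-18.  18. -10.  63.  -0. -42.]
```

The spacing is about 54 mm with about 15 N, at halfway. I tighten now while holding the pose.

play_rows(increments=[[10,[0,0,0],[0,0,0.95]],[10,[0,0,0],[0,0,0.95]],[10,[0,0,0],[0,0,0.95]],[10,[0,0,0],[0,0,0.95]],[10,[0,0,0],[0,0,0.95]],[10,[0,0,0],[0,0,0.95]],[10,[0,0,0],[0,0,0.95]],[10,[0,0,0],[0,0,0.95]],[10,[0,0,0],[0,0,0.95]],[10,[0,0,0],[0,0,0.95]]])

```text
clock: 17.1
eef_pos: [0.546, -0.0872, 0.1438]
orientation: [[-0.97, 0.242, 0.004], [0.242, 0.97, -0.006], [-0.005, -0.004, -1.0]]
contact_force: [5.1, -13.0, 4.5]
finger_gap: 0.17
```

```bash
python3 - <<'E'
from pad import *
st(); c=padu('wrist'); cv2.imwrite('pics/w8.png',c['frame'][:,:,::-1]); print(knob(c))
st()
E
```

```text
t 17.1 p [ 0.546  -0.0872  0.1438] u -0.267 s 0.4842 F [  5.1 -13.    4.5] Fu -14.0 Fx 0.4 T [-2.4  -0.82  0.46] gap 0.17 q 1.29 u_tool [ 0.557  0.831 -0.007] j [-18.  18. -10.  63.  -0.  -4.]
wrist pad 1434 [-0.2213 -0.2205 -0.2171 -0.2136 -0.2129] z 0.07408936244479204 s [0.454 0.515]
  block top 3243 [-0.2942 -0.2382]
(array([ 0.53975958, -0.08486443]), (15.385324478149414, 73.71269989013672), np.float64(-14.070200118147293), 6386, array([ 0.53616918, -0.08432635]))
t 17.15 p [ 0.546  -0.0872  0.1438] u -0.267 s 0.4842 F [  5.1 -12.5   4. ] Fu -13.4 Fx 0.6 T [-2.39 -0.83  0.29] gap 0.167 q 1.294 u_tool [ 0.559  0.829 -0.006] j [-18.  18. -10.  63.  -0.  -3.]
```

View pics/w8.png

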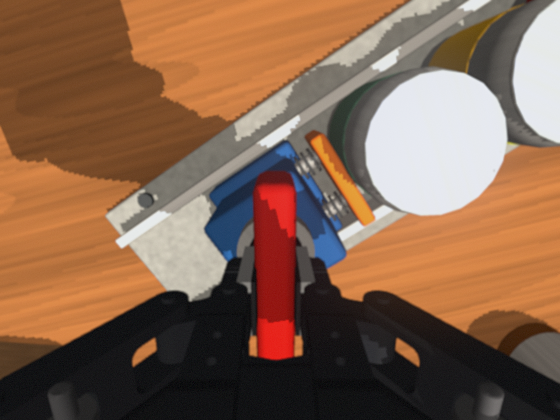

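The bar (275,175)–(275,355) is still aligned with the tool at q≈1.29, and the pad is about half pressed. I release and lift.

play_rows(increments=[[40,[0,0,0],[0,0,0]],[40,[0,0,0],[0,0,0]],[40,[0,0,0],[0,0,0]],[40,[0,0,0],[0,0,0]],[40,[0,0,0],[0,0,0]]])

```text
clock: 17.77
eef_pos: [0.5442, -0.0844, 0.1425]
orientation: [[-0.971, 0.238, -0.0], [0.238, 0.971, 0.0], [0.0, 0.0, -1.0]]
contact_force: [-0.2, -0.0, 0.3]
finger_gap: 0.469
```

```bash
python3 - <<'E'
from pad import *
st(); c=padu('wrist'); cv2.imwrite('pics/w9.png',c['frame'][:,:,::-1]); print(knob(c))
E
```

```text
t 17.775 p [ 0.5442 -0.0844  0.1425] u -0.2637 s 0.4835 F [-0.2 -0.   0.3] Fu 0.1 Fx -0.2 T [-0.02  0.02 -0.01] gap 0.469 q 1.285 u_tool [0.553 0.833 0.   ] j [-18.  18. -10.  63.   0.  -4.]
wrist pad 1426 [-0.2212 -0.2205 -0.217  -0.2136 -0.2128] z 0.07406545431817288 s [0.454 0.515]
  block top 3006 [-0.2947 -0.2386]
(array([ 0.53816669, -0.08459225]), (15.493250846862793, 70.21450805664062), np.float64(-14.15939176884479), 6159, array([ 0.53495549, -0.08409846]))
```

View pics/w9.png

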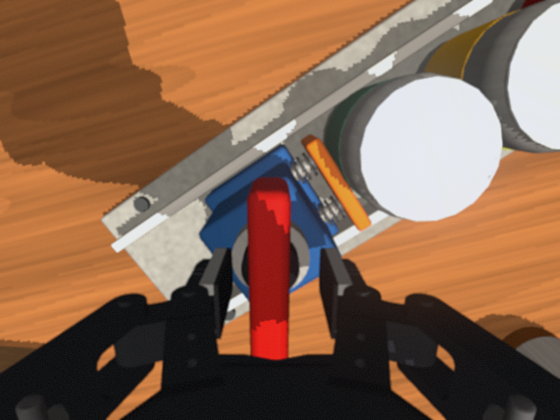

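Open fingers (225 and 330) are clear of the bar, and nothing has sprung back. I lift up and draw back toward the robot to uncover the top view.

play_rows(increments=[[40,[0,0,-0.5],[0,0,0]],[40,[0,0,-0.8],[0,0,0]],[40,[0,0,-1],[0,0,0]],[40,[0,0,-1],[0,0,0]],[40,[0,0,-1],[0,0,0]],[40,[0,-0.8,0],[0,0,0]],[40,[0,-0.8,0],[0,0,0]],[40,[0,-0.8,0],[0,0,0]],[40,[0,-0.8,0],[0,0,0]],[40,[0,-0.8,0],[0,0,0]]])

```text
clock: 19.08
eef_pos: [0.5199, -0.1832, 0.2497]
orientation: [[-0.971, 0.238, -0.001], [0.238, 0.971, 0.0], [0.001, 0.0, -1.0]]
contact_force: [0.4, -0.4, 0.0]
finger_gap: 0.468
```

play_rows(increments=[[40,[0,-0.8,0],[0,0,0]],[40,[0,-0.8,0],[0,0,0]],[40,[0,-0.8,0],[0,0,0]],[40,[0,-0.8,0],[0,0,0]],[40,[0,-0.8,0],[0,0,0]],[40,[0,-0.8,0],[0,0,0]],[40,[0,0,0],[0,0,0]]])

```text
clock: 19.95
eef_pos: [0.4915, -0.2997, 0.2497]
orientation: [[-0.971, 0.239, -0.0], [0.239, 0.971, 0.0], [0.0, 0.0, -1.0]]
contact_force: [0.3, 0.3, -0.1]
finger_gap: 0.466
```

```bash
python3 - <<'E'
from pad import *
st(); c=padu('top'); print(knob(c)); c2=padu('scene'); print(knob(c2))
W=world(c); C=[]
t=np.radians(19.8); u=np.array([-np.sin(t),np.cos(t)]); x=np.array([np.cos(t),np.sin(t)])
for l in ['tin_red','tin_yellow','tin_green']:
    r=cut_out('top',l)[0]; P=W[r['mask']]; P=P[~np.isnan(P[:,0])]; P=P[(abs(P[:,2]-.12)<.006)&(P[:,0]<.65)]
    (a,b),rad=cv2.minEnclosingCircle((P[:,:2]*1000).astype(np.float32)); p=np.array([a,b])/1000; print(l,p@u,p@x,rad,np.median(P[:,2]))
a=cv2.resize(c['frame'][120:320,190:390,::-1],None,fx=2,fy=2); b=cv2.resize(c2['frame'][130:330,170:370,::-1],None,fx=2,fy=2)
cv2.imwrite('pics/fin.png',np.hstack([a,b]))
E
```

```text
t 19.95 p [ 0.4915 -0.2997  0.2497] u -0.4485 s 0.361 F [ 0.3  0.3 -0.1] Fu 0.2 Fx 0.4 T [-0.04 -0.01 -0.01] gap 0.466 q 1.287 u_tool [0.554 0.832 0.   ] j [-40.  17.   6.  79.  -0. -26.]
top pad 73 [-0.2203 -0.2194 -0.2166 -0.2132 -0.212 ] z 0.07348028611195456 s [0.454 0.516]
  block top 254 [-0.2948 -0.2378]
(array([ 0.54611914, -0.08668584]), (15.24747085571289, 87.01215362548828), np.float64(-13.804649593082374), 242, array([ 0.54469672, -0.08622916]))
scene pad 12 [-0.2226 -0.2219 -0.219  -0.2175 -0.2171] z 0.07238204372733598 s [0.492 0.515]
  block top 76 [-0.2979 -0.2431]
(array([ 0.54986316, -0.08836508]), (14.932649612426758, 88.18939208984375), np.float64(-14.0067749414175), 107, array([ 0.5504896 , -0.08870334]))
tin_red -0.02815920145569372 0.4867261223955298 34.4240837097168 0.12050084157429686
tin_yellow -0.10103434756721599 0.4871502460740224 34.32993698120117 0.12031825571689858
tin_green -0.17386082037066158 0.48134064062551934 34.117923736572266 0.12063983077319629
```

View pics/fin.png

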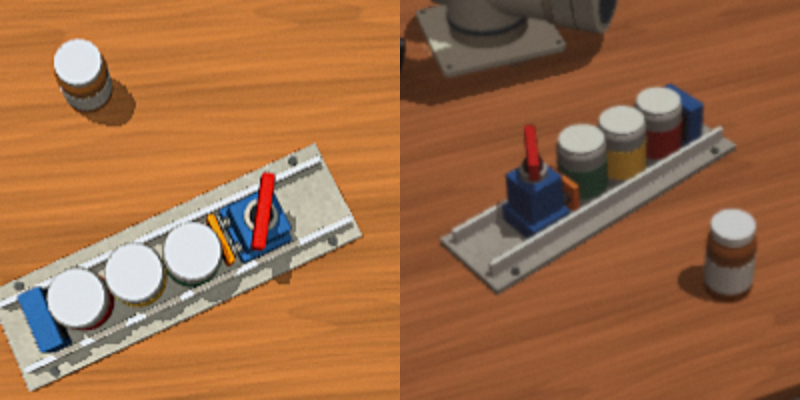

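```bash
python3 -c "
from bench import *
print(hand_in()); print(observe()['clock'])"
```

```text
the job is handed in; nothing more can be done
None
the job is handed in; nothing more can be done
```

The three tins are clamped in the jig and the job is handed in, at about 20 s of the 48 s allowed. I gripped the red knob once and kept hold of it throughout. I loosened it from about 1.19 to 0.31 rad, pushed the carriage about 54 mm until the row was tight, tightened the knob again while still pressing, then let go and moved clear.

Last checks, made with the gripper off:
- **Knob:** it stands at about 1.29 rad, which is tight, and it did not turn back when released.
- **Pad:** its face is about 54.5 mm ahead of the knob's axis, where halfway is 55 mm. The push force before tightening was about 15 N, and nothing sprang back on release.
- **Tins:** all three are upright at the right height. They are about 73 mm apart for 74 mm tins, so packed tight, and the red one is against the end stop.
- **Bystanders:** the jar stands where it did. I did not re-check the carton and label roll at the end, but the arm never went near them below 0.2 m.

**Where measurements disagreed:** the top and scene cameras put the knob and pad 3 to 5 mm apart, so I place the pad compression at 10 mm within about 1 to 2 mm. The push force also fell from about 15 to 13.5 N as the clamp took hold, which I would expect once the clamp carries part of the load.

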